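# Stack up a control unit on its base tray

### The job

Build up the control unit on the grey base tray: first the power board (transformer and round capacitors), on it the processor board (one big square chip), then the relay board (row of white relays), and the finned aluminium cover on top. Stand each module upright on its legs, centred on the one below and lined up lengthwise with it (either way round), and put each one down gently rather than dropping it. Leave the reel, jar, tin, screwdriver and mouse where they are.

Things in the scene. Friction and masses are not known exactly. Their poses are not given: they have to be found in the camera images.
- base_tray: Base tray, fixed to the bench: a flat grey painted steel plate 124 x 84 mm, 6 mm thick, with an upright lip 3 mm thick, 8 mm above the plate, along each short end (118 mm free between the lips). Origin: middle of its underside, on the bench; x along the 124 mm length. The top face is 6 mm above the origin.
- power_board: Rigid plate 96 (x) x 64 (y) x 3 mm on four brass legs (8 mm square) at x +-38, y +-22 mm; grip it across the 64 mm. Origin: centre of the footprint at the leg ends, z up. Power board: green board with a dark block transformer (yellow winding) and a row of three round capacitors, up to 14 mm above the plate. Legs 12 mm, so plate top 15 mm above origin. About 0.2 kg.
- processor_board: Rigid plate 96 (x) x 64 (y) x 3 mm on four brass legs (8 mm square) at x +-38, y +-22 mm; grip it across the 64 mm. Origin: centre of the footprint at the leg ends, z up. Processor board: green board with one large flat square chip in the middle and a black pin strip along each long edge, up to 11 mm above the plate. Legs 20 mm, so plate top 23 mm above origin. About 0.1 kg.
- relay_board: Rigid plate 96 (x) x 64 (y) x 3 mm on four brass legs (8 mm square) at x +-38, y +-22 mm; grip it across the 64 mm. Origin: centre of the footprint at the leg ends, z up. Relay board: green board with four white box relays in a row and a grey screw-terminal strip, up to 13 mm above the plate. Legs 14 mm, so plate top 17 mm above origin. About 0.14 kg.
- fin_cover: Rigid plate 96 (x) x 64 (y) x 3 mm on four brass legs (8 mm square) at x +-38, y +-22 mm; grip it across the 64 mm. Origin: centre of the footprint at the leg ends, z up. Finned cover: bare aluminium plate with seven fins along its length, 14 mm above the plate. Legs 18 mm, so plate top 21 mm above origin. About 0.2 kg.
- solder_reel: Bystander: solder reel lying flat, white flanges, 53 mm across, 32 mm high; origin at the middle of its underside.
- flux_jar: Bystander: small amber jar with white lid, 32 mm across, 34 mm high; origin at the middle of its underside.
- tip_tin: Bystander: plain round steel tin, 30 mm across, 26 mm high; origin at the middle of its underside.
- screwdriver: Bystander: screwdriver, 170 mm long, lying at the left edge of the work area; origin under its middle.
- mouse: Bystander: black computer mouse, 100 x 58 mm, 33 mm high, at the right edge of the work area; origin at the middle of its underside.
Mind the look-alikes: they are no part of the job. Leave any purple look-alike of the relay_board alone.

How it is judged:
By the outcome, as a careful person would: the job done as asked, in the order asked, and still so for the second after the job is handed in, with the robot touching nothing.
It also fails if it takes over 109 s, if anything falls off the work surface, if the arm or the gripper's body presses on something with over 40 N, if the wrist force passes 120 N, or if a joint passes its speed limit or range.

### The arm

A 6-joint arm with a two-finger parallel gripper is mounted at the origin on the work surface. World frame = base frame: x ahead of the robot, y to its left, z up, the work surface at z = 0. Lengths are in m, angles in degrees, forces in N, time in s.
With the tool pointing down it reaches from about 0.375 to 0.9 m from the base axis. Payload 3.1 kg.
Tool frame: the origin (TCP) lies at the very end of the fingers, on their centre line; the grasp point (between the pads) lies bot.grip_point_offset behind it (bot.grip_point_offset is the distance from the TCP to the grasp point, in m); z points along the fingers, y is the line along which they close (so a half turn about z gives the same grasp; the last joint's range is limited). The gripper opens to 87 mm and grips with 3 to 60 N. Pads are 19 mm wide; open, the fingers measure 117 mm over their backs; the gripper's body (75 mm by 190 mm) begins 51 mm behind the grasp point.
Start: joints at [54.803, 30.224, 82.088, -0, 67.689, -10.227], TCP at [0.264, 0.567, 0.223] pointing down, gripper open.
Joint ranges: [-176.69, 176.69], [-43.24, 126.21], [12.49, 139.97], [-82, 262], [0, 151.66], [-163.58, 163.58]. Speed limits (degrees/s): [159.86, 159.86, 180, 180, 180, 180].

### API

Orientations are given as a 3x3 rotation matrix whose columns are the frame's x, y, z axes.
In Python, from rig import bot, viewer, ticket gives the robot as it stands.
- The arm moves only by the tool servo_tool, never from a script. Its argument "targets" is a list of rows, each an object with "offset": the shift along the tool's x, y, z in m, a list of three; "dr": the turn, a rotation vector about the tool's x, y, z in degrees, a list of three. In form: [{"offset": [x, y, z], "dr": [ax, ay, az]}, ...]. A call has 1 to 20 rows; each row is the pose to reach, as a shift and turn from the pose commanded when the call began, along the tool's axes at that moment; what a row does not reach only later rows make up. A row lasts 1/12 s, in which the tool goes at most 41.7 mm and 7.16 degrees, less where a joint would pass 70% of its speed; a pose out of reach is approached as far as the arm can. A call with a gripper value outside its range is refused whole. "gripper" is the gripper command: -1 is fully open, 1 is shut, values between are in proportion, set as the call begins (left out, the last holds). The fingers move at their own pace and stop on an object; the grip force is fixed at half the most. Time passes only in rows, so rows that repeat a pose let the fingers close. It gives the time, the measured TCP pose, the force, the opening and the grip force at its end, in the units of the state.
- bot.read_state(): the state, without advancing time (a new reading comes with each control period).
- viewer.capture(name): name is "side" or "top" or "wrist"; returns a dict with "color" (480x640x3 uint8, red, green, blue), "camera_matrix" (3x3 intrinsics, pixels), "R" (3x3) and "t" (3): a world point X has camera coordinates R X + t. Camera axes: x right, y down, z forward; pixel columns grow to the right and rows downward; lengths in m; the calibration is good to about 2 mm. A picture is of the moment at which its call begins. There is no depth.
- ticket.hand_in(): hands the job in; it is judged then, once.
The state is a dict: "time_s": time; "joint_positions": joint angles; "qvel": joint speeds; "tau": joint torques, N m; "position": TCP position; "tcp_rot": TCP orientation; "force": force on the tool from outside, world axes, zero at the start; "moment": the same for the moment, N m; "opening": opening from 0.0 (shut) to 1.0 (fully open); "grasp_force": force on a finger pad.
Only numpy, scipy, OpenCV 4.12 (cv2) and the standard library are available. Lean on these libraries where they do the work, as an engineer would, in place of code of your own. Each camera call takes 0.05 s, during which the arm holds its last target. There are 200 camera calls.

## Working session

There is one attempt and no reset: what is moved stays moved. The work goes in short steps, Python scripts to look and compute and a tool call to move; the robot and the scene stay as the last step left them, time stands still between calls to the robot, and variables do not carry over. Pictures are saved under pics/ and viewed, at most 14 in all, crops included, and the job is handed in when it is done.

Besides the shell and the picture viewer there is one more tool, called as a command line: name --argument value ..., lists and objects as JSON in quotes. servo_tool: Moves the arm, as the interface text tells. Its arguments: {"type":"object","properties":{"targets":{"type":"array"},"gripper":{"type":"number"}},"required":["targets"]}

```bash
mkdir -p pics; cat > h.py <<'E'
import numpy as np, cv2
from rig import bot, viewer, ticket
def cap(n,f=None):
    d=viewer.capture(n)
    if f: cv2.imwrite('pics/'+f,cv2.cvtColor(d['color'],cv2.COLOR_RGB2BGR))
    return d
def ray(d,uv,z):
    K,R,t=map(np.array,(d['camera_matrix'],d['R'],d['t']))
    c=-R.T@t; v=R.T@np.linalg.inv(K)@np.array([uv[0],uv[1],1.])
    return c+v*(z-c[2])/v[2]
def proj(d,X):
    p=np.array(d['camera_matrix'])@(np.array(d['R'])@np.array(X)+np.array(d['t'])); return p[:2]/p[2]
E
python3 - <<'E'
from h import *
for n in('top','side','wrist'):
    d=cap(n,n+'0.png'); R=np.array(d['R']); print(n,-R.T@d['t'],R.round(2).tolist(),d['camera_matrix'][0][0])
s=bot.read_state(); print(s, bot.grip_point_offset)
E
```

```text
top [2.66628262e-01 1.29420143e-03 1.42736719e+00] [[0.05, -1.0, 0.01], [-0.97, -0.05, -0.22], [0.22, 0.01, -0.98]] 614.5003429788142
side [ 0.11111616 -0.66617944  0.76694083] [[0.8, -0.59, -0.0], [-0.39, -0.54, -0.75], [0.44, 0.6, -0.67]] 519.3402762780822
wrist [0.19826303 0.5977658  0.38301454] [[0.42, 0.91, -0.0], [0.88, -0.41, 0.26], [0.23, -0.11, -0.97]] 345.63600308993523
{'time_s': 0.15, 'joint_positions': array([ 5.48028287e+01,  3.02700407e+01,  8.21397352e+01, -1.04246291e-03,
        6.76889215e+01, -1.02268489e+01]), 'qvel': array([-0.02792895, -0.17711118, -0.12688331, -0.03575849,  0.08138779,
       -0.03187878]), 'tau': array([ 5.45821479e-05, -4.40430236e+01, -1.76842475e+01,  6.33306499e-02,
        5.53039857e-02, -1.13608792e-04]), 'position': array([0.26348601, 0.56612274, 0.22175975]), 'tcp_rot': array([[-9.06529350e-01,  4.22141656e-01, -9.79134779e-04],
       [ 4.22142693e-01,  9.06528289e-01, -1.41736041e-03],
       [ 2.89286504e-04, -1.69821341e-03, -9.99998516e-01]]), 'force': array([-0.48790558,  0.36086167, -0.4894207 ]), 'moment': array([ 0.05651831,  0.04091182, -0.02577363]), 'grasp_force': 0.0, 'opening': 1.0007148766341196} 0.0187
```

View pics/top0.png

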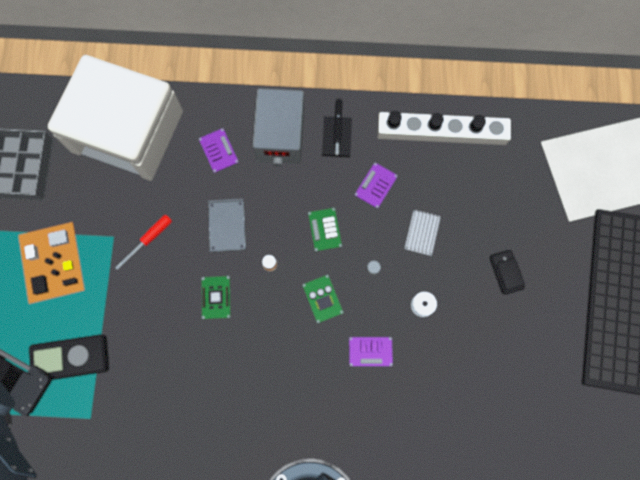

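View pics/side0.png

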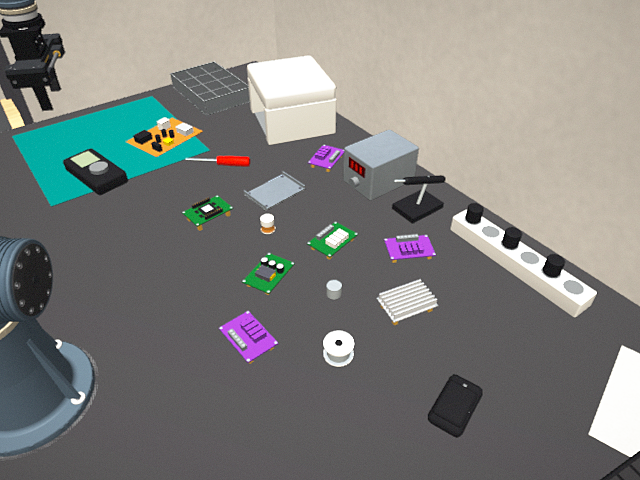

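The top view shows the tray (227,225), processor (216,298), power (323,299), relay (325,229) and fin cover (423,232). The purple look-alikes are at (218,150), (376,185) and (371,351). The jar (269,262) and tin (374,267) sit between modules. The side view agrees with this.

```bash
cat >> h.py <<'E'
def green(im):
    h=cv2.cvtColor(im,cv2.COLOR_RGB2HSV); return cv2.inRange(h,(45,80,40),(80,255,255))
def light(im):
    h=cv2.cvtColor(im,cv2.COLOR_RGB2HSV); return cv2.inRange(h,(0,0,120),(180,70,255))
def grey(im):
    h=cv2.cvtColor(im,cv2.COLOR_RGB2HSV); return cv2.inRange(h,(95,20,80),(125,120,200))
def rect(d,m,uv,z,r=60):
    m=cv2.morphologyEx(m,cv2.MORPH_CLOSE,np.ones((3,3),np.uint8))
    cs=cv2.findContours(m,cv2.RETR_EXTERNAL,cv2.CHAIN_APPROX_NONE)[0]
    cs=[c for c in cs if cv2.contourArea(c)>150 and np.hypot(*(c[:,0].mean(0)-uv))<r]
    c=max(cs,key=cv2.contourArea)
    P=np.array([ray(d,p,z)[:2] for p in cv2.convexHull(c)[:,0]])
    (x,y),(w,h),a=cv2.minAreaRect((P*1000).astype(np.float32))
    if w<h: w,h,a=h,w,a+90
    return round(x,1),round(y,1),round(w,1),round(h,1),round((a+90)%180-90,1)
E
python3 - <<'E'
from h import *
T=cap('top');S=cap('side')
for n,z,f,uv in(('tray',.006,grey,(227,225)),('power',.015,green,(323,299)),('proc',.023,green,(216,298)),('relay',.017,green,(325,229)),('cover',.03,light,(423,232))):
    r=rect(T,f(T['color']),uv,z,15); q=proj(S,[r[0]/1e3,r[1]/1e3,z])
    try: s=rect(S,f(S['color']),q,z,25)
    except Exception as e: s=e
    print(n,r,s)
for n,z,uv in(('reel',.032,(424,304)),('jar',.034,(269,262)),('tin',.026,(374,267))): print(n,ray(T,uv,z).round(3))
E
```

```text
tray (650.4, 240.8, 232.7, 179.2, 21.2) (634.5, 232.3, 125.2, 89.1, 6.2)
power (465.7, -4.5, 98.6, 66.4, 24.1) (463.0, -7.5, 98.7, 65.8, 24.4)
proc (454.5, 241.0, 98.3, 64.9, 6.7) (452.6, 237.5, 98.1, 67.2, 5.4)
relay (630.8, -1.3, 98.4, 66.3, 13.0) (627.6, -5.5, 98.5, 65.2, 12.4)
cover (632.0, -230.6, 101.4, 67.8, -11.9) (627.7, -237.2, 104.2, 74.6, -11.6)
reel [ 0.462 -0.237  0.032]
jar [0.541 0.123 0.034]
tin [ 0.543 -0.121  0.026]
```

```bash
cat >> h.py <<'E'
from scipy.spatial.transform import Rotation as Ro
def plan(x,y,z,yaw):
    "tool-frame offset (m) and rotation vector (deg) from the current measured pose; yaw = world angle of tool x"
    s=bot.read_state(); R=np.array(s['tcp_rot']); c,n=np.cos(np.radians(yaw)),np.sin(np.radians(yaw))
    G=np.array([[c,n,0],[n,-c,0],[0,0,-1.]])
    print('offset',(R.T@(np.array([x,y,z])-s['position'])).round(4).tolist(),'dr',Ro.from_matrix(R.T@G).as_rotvec(degrees=True).round(2).tolist(),
      't',round(s['time_s'],2),'pos',np.round(s['position'],4).tolist(),'open',round(s['opening'],3),'F',np.round(s['force'],1).tolist(),'j6',round(s['joint_positions'][5],1))
E
python3 -c "
from h import *
plan(.464,-.006,.2,204.2)"
```

```text
offset [-0.4233, -0.4342, 0.0224] dr [-0.05, -0.03, -49.17] t 0.25 pos [0.2636, 0.5663, 0.2221] open 1.001 F [0.0, -0.4, -0.0] j6 -10.2
```

servo_tool --targets '[{"offset": [-0.03, -0.03, 0.0], "dr": [0, 0, -3]}, {"offset": [-0.055, -0.055, 0.0], "dr": [0, 0, -6]}, {"offset": [-0.08, -0.08, 0.0], "dr": [0, 0, -9]}, {"offset": [-0.105, -0.107, 0.0], "dr": [0, 0, -12]}, {"offset": [-0.13, -0.133, 0.005], "dr": [0, 0, -15]}, {"offset": [-0.155, -0.159, 0.007], "dr": [0, 0, -18]}, {"offset": [-0.18, -0.185, 0.01], "dr": [0, 0, -21]}, {"offset": [-0.205, -0.21, 0.012], "dr": [0, 0, -24]}, {"offset": [-0.23, -0.236, 0.014], "dr": [0, 0, -27]}, {"offset": [-0.255, -0.262, 0.016], "dr": [0, 0, -30]}, {"offset": [-0.28, -0.287, 0.018], "dr": [0, 0, -33]}, {"offset": [-0.305, -0.313, 0.02], "dr": [0, 0, -36]}, {"offset": [-0.33, -0.339, 0.022], "dr": [0, 0, -39]}, {"offset": [-0.355, -0.364, 0.022], "dr": [0, 0, -42]}, {"offset": [-0.38, -0.39, 0.022], "dr": [0, 0, -45]}, {"offset": [-0.4, -0.41, 0.022], "dr": [0, 0, -47]}, {"offset": [-0.415, -0.425, 0.022], "dr": [0, 0, -49.2]}, {"offset": [-0.4233, -0.4342, 0.022], "dr": [0, 0, -49.2]}, {"offset": [-0.4233, -0.4342, 0.022], "dr": [0, 0, -49.2]}, {"offset": [-0.4233, -0.4342, 0.022], "dr": [0, 0, -49.2]}]'

```text
time_s: 1.92
position: [0.4638, -0.0055, 0.2004]
tcp_rot: [[-0.913, -0.408, -0.001], [-0.408, 0.913, 0.001], [0.001, 0.001, -1.0]]
force: [-0.8, 0.1, 0.4]
opening: 0.998
grasp_force: 0.0
```

```bash
python3 - <<'E'
from h import *
W=cap('wrist','w1.png')
print(rect(W,green(W['color']),proj(W,[.464,-.006,.015]),.015,80))
plan(.464,-.006,.2,204.2)
E
```

```text
(463.3, -3.5, 96.9, 64.6, 24.6)
offset [-0.0001, -0.0014, 0.0004] dr [0.08, -0.05, -0.0] t 1.97 pos [0.4633, -0.0048, 0.2004] open 1.0 F [-1.2, -0.0, 0.2] j6 -128.7
```

View pics/w1.png

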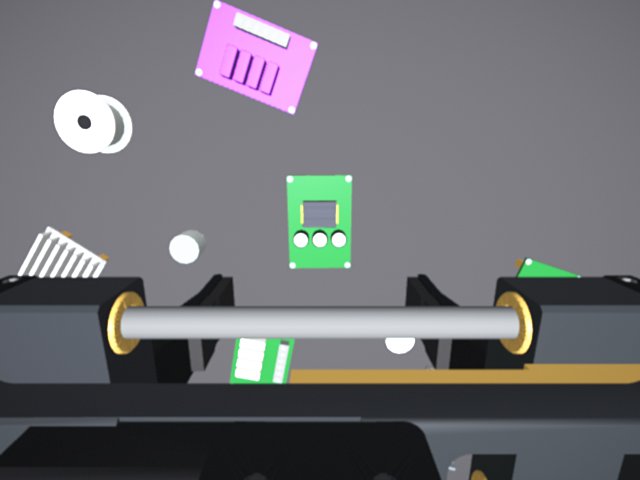

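The wrist view shows the power board at (320,222), centred between the fingers. I'll descend and grip it.

```bash
python3 -c "
from h import *
plan(.4633,-.0035,.004,204.5)"
```

```text
offset [-0.0007, 0.0009, 0.1964] dr [0.08, -0.05, -0.3] t 1.97 pos [0.4633, -0.0048, 0.2004] open 1.0 F [-1.2, -0.0, 0.2] j6 -128.7
```

servo_tool --targets '[{"offset": [-0.0007, 0.001, 0.025], "dr": [0.08, -0.05, -0.3]}, {"offset": [-0.0007, 0.001, 0.06], "dr": [0.08, -0.05, -0.3]}, {"offset": [-0.0007, 0.001, 0.09], "dr": [0.08, -0.05, -0.3]}, {"offset": [-0.0007, 0.001, 0.12], "dr": [0.08, -0.05, -0.3]}, {"offset": [-0.0007, 0.001, 0.145], "dr": [0.08, -0.05, -0.3]}, {"offset": [-0.0007, 0.001, 0.165], "dr": [0.08, -0.05, -0.3]}, {"offset": [-0.0007, 0.001, 0.18], "dr": [0.08, -0.05, -0.3]}, {"offset": [-0.0007, 0.001, 0.19], "dr": [0.08, -0.05, -0.3]}, {"offset": [-0.0007, 0.001, 0.196], "dr": [0.08, -0.05, -0.3]}, {"offset": [-0.0007, 0.001, 0.196], "dr": [0.08, -0.05, -0.3]}, {"offset": [-0.0007, 0.001, 0.196], "dr": [0.08, -0.05, -0.3]}]'

```text
time_s: 2.88
position: [0.4646, -0.004, 0.0049]
tcp_rot: [[-0.909, -0.416, 0.002], [-0.416, 0.909, -0.001], [-0.001, -0.002, -1.0]]
force: [-0.5, -0.5, 0.1]
opening: 0.998
grasp_force: 0.0
```

servo_tool --gripper 1 --targets '[{"offset": [0, 0, 0], "dr": [0, 0, 0]}, {"offset": [0, 0, 0], "dr": [0, 0, 0]}, {"offset": [0, 0, 0], "dr": [0, 0, 0]}, {"offset": [0, 0, 0], "dr": [0, 0, 0]}, {"offset": [0, 0, 0], "dr": [0, 0, 0]}, {"offset": [0, 0, 0], "dr": [0, 0, 0]}, {"offset": [0, 0, 0], "dr": [0, 0, 0]}, {"offset": [0, 0, 0], "dr": [0, 0, 0]}]'

```text
time_s: 3.55
position: [0.4648, -0.0047, 0.005]
tcp_rot: [[-0.91, -0.415, 0.002], [-0.415, 0.91, -0.001], [-0.002, -0.002, -1.0]]
force: [-0.6, 0.5, 6.0]
opening: 0.726
grasp_force: 30.0
```

servo_tool --targets '[{"offset": [0, 0, -0.005], "dr": [0, 0, 0]}, {"offset": [0, 0, -0.015], "dr": [0, 0, 0]}, {"offset": [0, 0, -0.03], "dr": [0, 0, 0]}, {"offset": [0, 0, -0.05], "dr": [0, 0, 0]}, {"offset": [0, 0, -0.07], "dr": [0, 0, 0]}, {"offset": [0, 0, -0.09], "dr": [0, 0, 0]}, {"offset": [0, 0, -0.11], "dr": [0, 0, 0]}, {"offset": [0, 0, -0.13], "dr": [0, 0, 0]}, {"offset": [0, 0, -0.15], "dr": [0, 0, 0]}, {"offset": [0, 0, -0.165], "dr": [0, 0, 0]}, {"offset": [0, 0, -0.175], "dr": [0, 0, 0]}]'

```text
time_s: 4.47
position: [0.4641, -0.0043, 0.1816]
tcp_rot: [[-0.91, -0.415, 0.003], [-0.415, 0.91, -0.001], [-0.002, -0.003, -1.0]]
force: [-0.1, 0.3, -2.3]
opening: 0.721
grasp_force: 30.0
```

```bash
python3 - <<'E'
from h import *
W=cap('wrist','w2.png')
s=bot.read_state(); p=s['position']; print(rect(W,green(W['color']),proj(W,p+[0,0,.011]),p[2]+.011,120), s['joint_positions'].round(1))
plan(.636,.236,.2,186.2)
E
```

```text
(440.7, -12.7, 63.9, 48.6, -65.4) [ -14.3   21.4  107.2   -0.    51.1 -128.9]
offset [-0.2554, 0.1476, -0.0168] dr [-0.2, 0.29, 18.34] t 4.52 pos [0.4651, -0.0045, 0.1827] open 0.721 F [1.1, 0.0, -0.9] j6 -128.9
```

View pics/w2.png

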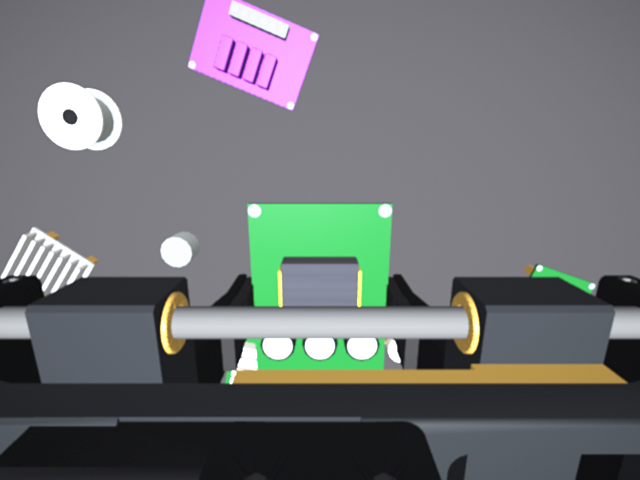

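The board is held and centred across the fingers (edges at columns 248 and 392, front edge at row 204). Next I'll go past the tray so the held board doesn't hide it.

```bash
python3 -c "
from h import *
plan(.745,.245,.22,186.2)"
```

```text
offset [-0.3584, 0.1105, -0.0362] dr [-0.2, 0.29, 18.34] t 4.52 pos [0.4651, -0.0045, 0.1827] open 0.721 F [1.1, 0.0, -0.9] j6 -128.9
```

servo_tool --targets '[{"offset": [-0.01, 0.003, -0.003], "dr": [0, 0, 0.5]}, {"offset": [-0.03, 0.01, -0.008], "dr": [0, 0, 1.5]}, {"offset": [-0.055, 0.017, -0.013], "dr": [0, 0, 3]}, {"offset": [-0.083, 0.025, -0.018], "dr": [0, 0, 4.5]}, {"offset": [-0.111, 0.034, -0.023], "dr": [0, 0, 6]}, {"offset": [-0.139, 0.043, -0.028], "dr": [0, 0, 7.5]}, {"offset": [-0.167, 0.051, -0.032], "dr": [0, 0, 9]}, {"offset": [-0.195, 0.06, -0.036], "dr": [0, 0, 10.5]}, {"offset": [-0.223, 0.069, -0.036], "dr": [0, 0, 12]}, {"offset": [-0.251, 0.077, -0.036], "dr": [0, 0, 13.5]}, {"offset": [-0.279, 0.086, -0.036], "dr": [0, 0, 15]}, {"offset": [-0.305, 0.094, -0.036], "dr": [0, 0, 16.5]}, {"offset": [-0.328, 0.101, -0.036], "dr": [0, 0, 17.5]}, {"offset": [-0.345, 0.106, -0.036], "dr": [-0.1, 0.15, 18]}, {"offset": [-0.355, 0.109, -0.036], "dr": [-0.2, 0.3, 18.3]}, {"offset": [-0.358, 0.11, -0.036], "dr": [-0.2, 0.3, 18.3]}, {"offset": [-0.358, 0.11, -0.036], "dr": [-0.2, 0.3, 18.3]}, {"offset": [-0.358, 0.11, -0.036], "dr": [-0.2, 0.3, 18.3]}]'

```text
time_s: 6.02
position: [0.743, 0.2439, 0.2147]
tcp_rot: [[-0.994, -0.109, -0.007], [-0.109, 0.994, 0.0], [0.007, 0.001, -1.0]]
force: [1.0, 0.1, -2.1]
opening: 0.725
grasp_force: 30.0
```

```bash
python3 - <<'E'
from h import *
W=cap('wrist','w3.png'); q=proj(W,[.635,.234,.006]); print(q)
try: print(rect(W,grey(W['color']),q,.006,80))
except Exception as e: print(e)
u=q.astype(int); print(cv2.cvtColor(W['color'],cv2.COLOR_RGB2HSV)[u[1],u[0]], cv2.cvtColor(W['color'],cv2.COLOR_RGB2HSV)[u[1],u[0]-80])
plan(.635,.234,.1,186.2)
E
```

```text
[319.65026858 114.31957779]
(575.5, 228.2, 86.4, 26.2, -80.9)
[102  21 239] [120  12 128]
offset [0.1077, 0.002, 0.1158] dr [0.06, -0.38, 0.01] t 6.07 pos [0.7431, 0.2437, 0.2151] open 0.721 F [0.6, 0.4, -2.2] j6 -86.3
```

View pics/w3.png

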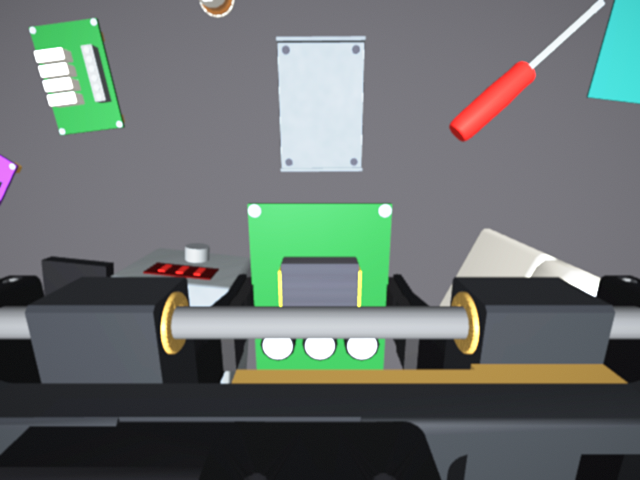

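The tray is clear at about (320,105), with the held board below it. I'll measure both in this image.

```bash
cat >> h.py <<'E'
def held(W,front=None,h=.0101,m=None):
    "held plate's centre relative to the TCP (mm, tool x,y), seen by the wrist camera at plate-top height h above TCP; from front edge and its two front corners"
    s=bot.read_state(); p=s['position']; R=np.array(s['tcp_rot'])
    m=green(W['color']) if m is None else m
    m=m.copy(); m[270:]=0; m[:185]=0; m[:,:200]=0; m[:,440:]=0
    c=max(cv2.findContours(m,cv2.RETR_EXTERNAL,cv2.CHAIN_APPROX_NONE)[0],key=cv2.contourArea)[:,0]
    P=np.array([R.T@(ray(W,q,p[2]+h)-p) for q in c])[:,:2]*1e3
    front=np.percentile(P[:,0],98); y=(np.percentile(P[:,1],2)+np.percentile(P[:,1],98))/2
    return np.round([front-48,y,np.ptp(P[:,1])],1)
def base(W,m,g,z,r=80):
    q=proj(W,[g[0],g[1],z]); return rect(W,m,q,z,r)
def bright(im):
    h=cv2.cvtColor(im,cv2.COLOR_RGB2HSV); return cv2.inRange(h,(0,0,165),(180,70,255))
E
python3 - <<'E'
from h import *
W=cap('wrist'); s=bot.read_state(); p=s['position']; R=np.array(s['tcp_rot'])
b=base(W,bright(W['color']),(.635,.234),.006); hd=held(W); print(b,hd)
print(np.array(R.T@(np.array([b[0]/1e3,b[1]/1e3,p[2]])-p))*1e3, np.degrees(np.arctan2(R[1,0],R[0,0])))
E
```

```text
(627.7, 234.3, 127.2, 86.2, 6.4) [ 1.6  1.8 64. ]
[115.91213883   3.27117499   0.70309302] -173.7952675575524
```

```bash
python3 - <<'E'
from h import *
T=cap('top');S=cap('side')
for n,d in(('t',T),('s',S)):
    q=proj(d,[.631,.234,.006]); u=q.round().astype(int); h=cv2.cvtColor(d['color'],cv2.COLOR_RGB2HSV)
    print(n,q,h[u[1],u[0]],[h[u[1]+dy,u[0]+dx].tolist() for dx,dy in((-30,0),(0,40))])
    c=d['color'].copy()
    cv2.imwrite(f'pics/c{n}.png',cv2.resize(cv2.cvtColor(c[u[1]-60:u[1]+60,u[0]-60:u[0]+60],cv2.COLOR_RGB2BGR),None,fx=4,fy=4))
a=cv2.imread('pics/ct.png');b=cv2.imread('pics/cs.png');cv2.imwrite('pics/cc.png',cv2.resize(np.hstack([a,b]),(800,400)))
E
```

```text
t [226.03136538 224.80919983] [103  42 152] [[105, 73, 108], [128, 19, 54]]
s [274.36439711 189.04814421] [101  27 198] [[135, 5, 105], [15, 140, 175]]
```

View pics/cc.png

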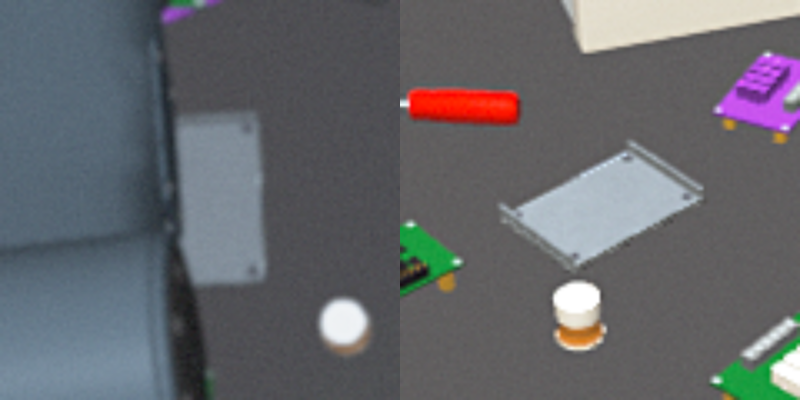

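The right-hand crop shows the tray with its lips and the four corner screws. The arm covers the top view, so I'll use the first top picture for the tray.

```bash
python3 - <<'E'
from h import *
T=cap('top'); im=cv2.imread('pics/top0.png')[:,:,::-1].copy(); h=cv2.cvtColor(im,cv2.COLOR_RGB2HSV)
for v in(90,105,120):
    print(rect(T,cv2.inRange(h,(95,20,v),(125,140,255)),(227,225),.008,15))
for n,z,m,uv in(('power',.015,green(im),(323,299)),):print(rect(T,m,uv,z,15))
S=cap('side'); h=cv2.cvtColor(S['color'],cv2.COLOR_RGB2HSV)
for v in(125,140,160): print('s',rect(S,cv2.inRange(h,(80,8,v),(125,140,255)),(274,189),.006,15))
E
```

```text
(632.2, 233.1, 131.0, 90.8, 6.8)
(631.4, 233.4, 127.6, 87.2, 6.6)
(631.3, 232.7, 123.9, 84.9, 6.6)
(465.5, -4.6, 98.1, 66.4, 24.3)
s (630.9, 234.1, 134.1, 94.9, 6.3)
s (631.3, 233.7, 131.3, 94.7, 5.8)
s (634.0, 232.1, 124.8, 89.2, 6.2)
```

```bash
python3 -c "
from h import *
plan(.6308,.233,.04,186.45)"
```

```text
offset [0.1129, 0.0012, 0.1766] dr [0.09, -0.25, -0.25] t 6.32 pos [0.7439, 0.2439, 0.2161] open 0.724 F [0.1, -0.1, -2.3] j6 -86.3
```

servo_tool --targets '[{"offset": [0.008, 0, 0.003], "dr": [0, 0, 0]}, {"offset": [0.025, 0, 0.01], "dr": [0, 0, 0]}, {"offset": [0.045, 0, 0.025], "dr": [0, 0, 0]}, {"offset": [0.065, 0, 0.045], "dr": [0, 0, 0]}, {"offset": [0.085, 0.001, 0.065], "dr": [0, 0, 0]}, {"offset": [0.1, 0.0012, 0.085], "dr": [0, 0, 0]}, {"offset": [0.109, 0.0012, 0.105], "dr": [0, 0, -0.1]}, {"offset": [0.1129, 0.0012, 0.125], "dr": [0.09, -0.25, -0.25]}, {"offset": [0.1129, 0.0012, 0.145], "dr": [0.09, -0.25, -0.25]}, {"offset": [0.1129, 0.0012, 0.16], "dr": [0.09, -0.25, -0.25]}, {"offset": [0.1129, 0.0012, 0.17], "dr": [0.09, -0.25, -0.25]}, {"offset": [0.1129, 0.0012, 0.1766], "dr": [0.09, -0.25, -0.25]}, {"offset": [0.1129, 0.0012, 0.1766], "dr": [0.09, -0.25, -0.25]}, {"offset": [0.1129, 0.0012, 0.1766], "dr": [0.09, -0.25, -0.25]}, {"offset": [0.1129, 0.0012, 0.1766], "dr": [0.09, -0.25, -0.25]}]'

```text
time_s: 7.57
position: [0.6321, 0.2337, 0.0408]
tcp_rot: [[-0.994, -0.113, 0.002], [-0.113, 0.994, 0.0], [-0.002, 0.0, -1.0]]
force: [0.5, 0.3, -2.0]
opening: 0.724
grasp_force: 30.0
```

```bash
python3 -c "
from h import *
plan(.6308,.233,.012,186.45)"
```

```text
offset [0.0014, -0.0005, 0.0288] dr [0.01, 0.13, 0.03] t 7.57 pos [0.6321, 0.2337, 0.0408] open 0.724 F [0.5, 0.3, -2.0] j6 -85.7
```

servo_tool --targets '[{"offset": [0.0005, -0.0005, 0.004], "dr": [0, 0.1, 0]}, {"offset": [0.001, -0.0005, 0.01], "dr": [0, 0.1, 0]}, {"offset": [0.0014, -0.0005, 0.016], "dr": [0, 0.1, 0]}, {"offset": [0.0014, -0.0005, 0.021], "dr": [0, 0.1, 0]}, {"offset": [0.0014, -0.0005, 0.024], "dr": [0, 0.1, 0]}, {"offset": [0.0014, -0.0005, 0.026], "dr": [0, 0.1, 0]}, {"offset": [0.0014, -0.0005, 0.0275], "dr": [0, 0.1, 0]}, {"offset": [0.0014, -0.0005, 0.0285], "dr": [0, 0.1, 0]}, {"offset": [0.0014, -0.0005, 0.029], "dr": [0, 0.1, 0]}, {"offset": [0.0014, -0.0005, 0.029], "dr": [0, 0.1, 0]}]'

```text
time_s: 8.4
position: [0.6296, 0.2328, 0.0111]
tcp_rot: [[-0.994, -0.113, -0.002], [-0.113, 0.994, -0.0], [0.002, -0.0, -1.0]]
force: [-0.6, -0.2, 1.2]
opening: 0.721
grasp_force: 30.0
```

servo_tool --targets '[{"offset": [0, 0, 0.0003], "dr": [0, 0, 0]}, {"offset": [0, 0, 0.0006], "dr": [0, 0, 0]}, {"offset": [0, 0, 0.0009], "dr": [0, 0, 0]}, {"offset": [0, 0, 0.001], "dr": [0, 0, 0]}, {"offset": [0, 0, 0.001], "dr": [0, 0, 0]}]'

```text
time_s: 8.82
position: [0.6296, 0.2328, 0.011]
tcp_rot: [[-0.994, -0.113, -0.002], [-0.113, 0.994, -0.0], [0.002, -0.0, -1.0]]
force: [-3.3, -0.7, 6.9]
opening: 0.725
grasp_force: 30.0
```

It has made contact, so I'll release and rise.

servo_tool --gripper -1 --targets '[{"offset": [0, 0, -0.0005], "dr": [0, 0, 0]}, {"offset": [0, 0, -0.0005], "dr": [0, 0, 0]}, {"offset": [0, 0, -0.0005], "dr": [0, 0, 0]}, {"offset": [0, 0, -0.0005], "dr": [0, 0, 0]}, {"offset": [0, 0, -0.0005], "dr": [0, 0, 0]}, {"offset": [0, 0, -0.0005], "dr": [0, 0, 0]}]'

```text
time_s: 9.32
position: [0.6298, 0.2328, 0.0099]
tcp_rot: [[-0.994, -0.113, -0.002], [-0.113, 0.994, -0.0], [0.002, 0.0, -1.0]]
force: [-0.4, 0.0, -0.3]
opening: 0.99
grasp_force: 0.0
```

servo_tool --targets '[{"offset": [0, 0, -0.005], "dr": [0, 0, 0]}, {"offset": [0, 0, -0.02], "dr": [0, 0, 0]}, {"offset": [0, 0, -0.045], "dr": [0, 0, 0]}, {"offset": [0, 0, -0.075], "dr": [0, 0, 0]}, {"offset": [0, 0, -0.105], "dr": [0, 0, 0]}, {"offset": [0, 0, -0.135], "dr": [0, 0, 0]}, {"offset": [0, 0, -0.16], "dr": [0, 0, 0]}, {"offset": [0, 0, -0.18], "dr": [0, 0, 0]}, {"offset": [0, 0, -0.188], "dr": [0, 0, 0]}, {"offset": [0, 0, -0.188], "dr": [0, 0, 0]}, {"offset": [0, 0, -0.188], "dr": [0, 0, 0]}]'

```text
time_s: 10.23
position: [0.6297, 0.2328, 0.1984]
tcp_rot: [[-0.994, -0.113, -0.001], [-0.113, 0.994, -0.0], [0.001, 0.0, -1.0]]
force: [-0.1, -0.2, -0.8]
opening: 1.002
grasp_force: 0.0
```

```bash
python3 - <<'E'
from h import *
W=cap('wrist','w4.png'); g=(.63,.233); h=cv2.cvtColor(W['color'],cv2.COLOR_RGB2HSV)
print(base(W,green(W['color']),g,.021,80))
m=cv2.bitwise_or(bright(W['color']),green(W['color'])); m[278:]=0
print(base(W,m,g,.006,80))
plan(.4535,.2395,.2,186)
E
```

```text
(627.8, 234.4, 94.6, 63.3, 6.5)
(628.2, 234.3, 124.8, 86.8, 6.5)
offset [0.1737, 0.0266, -0.0022] dr [-0.01, -0.23, 0.48] t 10.28 pos [0.629, 0.2327, 0.1971] open 0.999 F [0.4, -0.3, -1.1] j6 -85.7
```

View pics/w4.png

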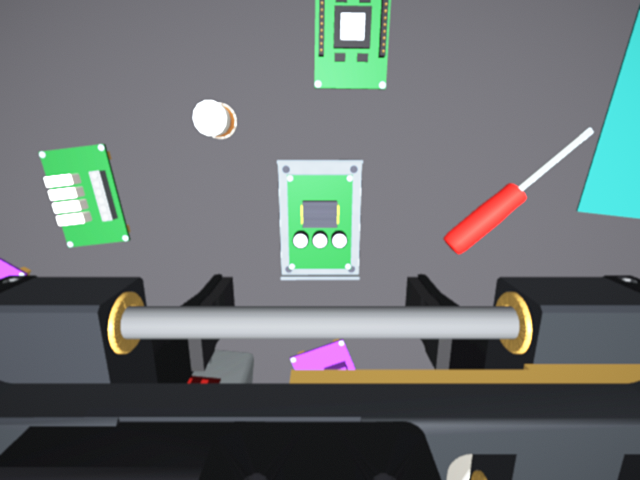

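The power board sits centred on the tray. The wrist camera's bias in the tool frame is about (1.7,1.7) mm, and I'll use the same correction for the rest. The processor is next.

servo_tool --targets '[{"offset": [0.01, 0.0015, 0], "dr": [0, 0, 0]}, {"offset": [0.035, 0.005, 0], "dr": [0, 0, 0]}, {"offset": [0.07, 0.011, 0], "dr": [0, 0, 0.5]}, {"offset": [0.105, 0.016, 0], "dr": [0, 0, 0.5]}, {"offset": [0.14, 0.021, 0], "dr": [0, 0, 0.5]}, {"offset": [0.163, 0.025, -0.002], "dr": [0, 0, 0.5]}, {"offset": [0.172, 0.0265, -0.002], "dr": [0, -0.2, 0.5]}, {"offset": [0.1737, 0.0266, -0.002], "dr": [0, -0.2, 0.5]}, {"offset": [0.1737, 0.0266, -0.002], "dr": [0, -0.2, 0.5]}, {"offset": [0.1737, 0.0266, -0.002], "dr": [0, -0.2, 0.5]}]'

```text
time_s: 11.12
position: [0.4565, 0.2398, 0.2002]
tcp_rot: [[-0.995, -0.104, 0.003], [-0.104, 0.995, 0.0], [-0.003, 0.0, -1.0]]
force: [0.2, -0.9, -0.7]
opening: 1.002
grasp_force: 0.0
```

```bash
cat >> h.py <<'E'
def align(z,zt,mask=green,bias=(1.7,1.7)):
    s=bot.read_state(); p=s['position']; W=cap('wrist'); r=base(W,mask(W['color']),p,z,90); print(r)
    R=np.array(s['tcp_rot']); yaw=r[4]+180
    c=np.cos(np.radians(yaw)),np.sin(np.radians(yaw)); b=np.array([bias[0]*c[0]+bias[1]*c[1],bias[0]*c[1]-bias[1]*c[0]])
    t=(np.array(r[:2])-b)/1e3; print('TCP target',t.round(4),yaw); plan(t[0],t[1],zt,yaw)
E
python3 -c "
from h import *
align(.023,.005)"
```

```text
(452.3, 242.4, 96.4, 64.6, 5.6)
TCP target [0.4542 0.2409] 185.6
offset [0.003, 0.0014, 0.1952] dr [0.01, 0.19, 0.34] t 11.17 pos [0.4566, 0.2397, 0.2002] open 1.002 F [-0.3, 0.3, 0.9] j6 -80.6
```

servo_tool --targets '[{"offset": [0.003, 0.0014, 0.025], "dr": [0, 0.2, 0.35]}, {"offset": [0.003, 0.0014, 0.06], "dr": [0, 0.2, 0.35]}, {"offset": [0.003, 0.0014, 0.09], "dr": [0, 0.2, 0.35]}, {"offset": [0.003, 0.0014, 0.12], "dr": [0, 0.2, 0.35]}, {"offset": [0.003, 0.0014, 0.145], "dr": [0, 0.2, 0.35]}, {"offset": [0.003, 0.0014, 0.165], "dr": [0, 0.2, 0.35]}, {"offset": [0.003, 0.0014, 0.18], "dr": [0, 0.2, 0.35]}, {"offset": [0.003, 0.0014, 0.19], "dr": [0, 0.2, 0.35]}, {"offset": [0.003, 0.0014, 0.195], "dr": [0, 0.2, 0.35]}, {"offset": [0.003, 0.0014, 0.195], "dr": [0, 0.2, 0.35]}, {"offset": [0.003, 0.0014, 0.195], "dr": [0, 0.2, 0.35]}]'

```text
time_s: 12.08
position: [0.4524, 0.2409, 0.0055]
tcp_rot: [[-0.995, -0.098, -0.001], [-0.098, 0.995, -0.0], [0.001, 0.0, -1.0]]
force: [0.7, 0.2, 0.0]
opening: 0.999
grasp_force: 0.0
```

servo_tool --gripper 1 --targets '[{"offset": [0, 0, 0], "dr": [0, 0, 0]}, {"offset": [0, 0, 0], "dr": [0, 0, 0]}, {"offset": [0, 0, 0], "dr": [0, 0, 0]}, {"offset": [0, 0, 0], "dr": [0, 0, 0]}, {"offset": [0, 0, 0], "dr": [0, 0, 0]}, {"offset": [0, 0, 0], "dr": [0, 0, 0]}, {"offset": [0, 0, 0], "dr": [0, 0, 0]}, {"offset": [0, 0, 0], "dr": [0, 0, 0]}]'

```text
time_s: 12.75
position: [0.4519, 0.241, 0.0059]
tcp_rot: [[-0.995, -0.098, -0.001], [-0.098, 0.995, 0.0], [0.001, 0.0, -1.0]]
force: [-0.2, 0.5, 5.1]
opening: 0.721
grasp_force: 30.0
```

servo_tool --targets '[{"offset": [0, 0, -0.005], "dr": [0, 0, 0]}, {"offset": [0, 0, -0.015], "dr": [0, 0, 0]}, {"offset": [0, 0, -0.03], "dr": [0, 0, 0]}, {"offset": [0, 0, -0.05], "dr": [0, 0, 0]}, {"offset": [0, 0, -0.07], "dr": [0, 0, 0]}, {"offset": [0, 0, -0.085], "dr": [0, 0, 0]}, {"offset": [0, 0, -0.093], "dr": [0, 0, 0]}, {"offset": [0, 0, -0.095], "dr": [0, 0, 0]}, {"offset": [0, 0, -0.095], "dr": [0, 0, 0]}]'

```text
time_s: 13.5
position: [0.4519, 0.2409, 0.1009]
tcp_rot: [[-0.995, -0.098, -0.001], [-0.098, 0.995, 0.0], [0.001, 0.0, -1.0]]
force: [0.0, 1.1, -1.8]
opening: 0.723
grasp_force: 30.0
```

```bash
python3 -c "
from h import *
plan(.6297,.2328,.1,186.5)"
```

```text
offset [-0.1762, -0.0255, 0.0008] dr [0.01, -0.05, -0.87] t 13.5 pos [0.4519, 0.2409, 0.1009] open 0.723 F [0.0, 1.1, -1.8] j6 -80.1
```

The grasp landed 2.2 mm off along the length, so I'll compensate when placing.

servo_tool --targets '[{"offset": [-0.008, -0.001, 0], "dr": [0, 0, 0]}, {"offset": [-0.025, -0.0035, 0], "dr": [0, 0, -0.2]}, {"offset": [-0.05, -0.007, 0], "dr": [0, 0, -0.4]}, {"offset": [-0.075, -0.011, 0], "dr": [0, 0, -0.6]}, {"offset": [-0.1, -0.0145, 0], "dr": [0, 0, -0.9]}, {"offset": [-0.125, -0.018, 0], "dr": [0, 0, -0.9]}, {"offset": [-0.148, -0.0215, 0], "dr": [0, 0, -0.9]}, {"offset": [-0.165, -0.024, 0.005], "dr": [0, 0, -0.9]}, {"offset": [-0.172, -0.025, 0.012], "dr": [0, 0, -0.9]}, {"offset": [-0.174, -0.0253, 0.02], "dr": [0, 0, -0.9]}, {"offset": [-0.174, -0.0253, 0.03], "dr": [0, 0, -0.9]}, {"offset": [-0.174, -0.0253, 0.04], "dr": [0, 0, -0.9]}, {"offset": [-0.174, -0.0253, 0.045], "dr": [0, 0, -0.9]}, {"offset": [-0.174, -0.0253, 0.045], "dr": [0, 0, -0.9]}, {"offset": [-0.174, -0.0253, 0.045], "dr": [0, 0, -0.9]}]'

```text
time_s: 14.75
position: [0.6262, 0.2329, 0.0545]
tcp_rot: [[-0.993, -0.114, -0.004], [-0.114, 0.993, -0.001], [0.004, -0.0, -1.0]]
force: [-0.1, -0.0, -0.5]
opening: 0.718
grasp_force: 30.0
```

```bash
python3 -c "
from h import *
plan(.6275,.2326,.0275,186.5)"
```

```text
offset [-0.0013, -0.0004, 0.027] dr [-0.01, -0.21, 0.06] t 14.75 pos [0.6262, 0.2329, 0.0545] open 0.718 F [-0.1, -0.0, -0.5] j6 -85.7
```

servo_tool --targets '[{"offset": [-0.0013, -0.0004, 0.004], "dr": [0, -0.2, 0]}, {"offset": [-0.0013, -0.0004, 0.009], "dr": [0, -0.2, 0]}, {"offset": [-0.0013, -0.0004, 0.014], "dr": [0, -0.2, 0]}, {"offset": [-0.0013, -0.0004, 0.019], "dr": [0, -0.2, 0]}, {"offset": [-0.0013, -0.0004, 0.022], "dr": [0, -0.2, 0]}, {"offset": [-0.0013, -0.0004, 0.0245], "dr": [0, -0.2, 0]}, {"offset": [-0.0013, -0.0004, 0.0255], "dr": [0, -0.2, 0]}, {"offset": [-0.0013, -0.0004, 0.0255], "dr": [0, -0.2, 0]}, {"offset": [-0.0013, -0.0004, 0.0255], "dr": [0, -0.2, 0]}]'

```text
time_s: 15.5
position: [0.6287, 0.2325, 0.0296]
tcp_rot: [[-0.994, -0.114, 0.002], [-0.114, 0.994, 0.0], [-0.002, -0.0, -1.0]]
force: [-0.2, -0.5, -0.2]
opening: 0.724
grasp_force: 30.0
```

```bash
python3 -c "
from h import *
plan(.6275,.2326,.0267,186.5)"
```

```text
offset [0.0012, 0.0003, 0.0029] dr [-0.0, 0.1, 0.03] t 15.5 pos [0.6287, 0.2325, 0.0296] open 0.724 F [-0.2, -0.5, -0.2] j6 -85.8
```

servo_tool --targets '[{"offset": [0.0008, 0.0002, 0.0006], "dr": [0, 0.1, 0]}, {"offset": [0.0008, 0.0002, 0.0012], "dr": [0, 0.1, 0]}, {"offset": [0.0008, 0.0002, 0.0018], "dr": [0, 0.1, 0]}, {"offset": [0.0008, 0.0002, 0.0024], "dr": [0, 0.1, 0]}, {"offset": [0.0008, 0.0002, 0.0028], "dr": [0, 0.1, 0]}, {"offset": [0.0008, 0.0002, 0.0028], "dr": [0, 0.1, 0]}]'

```text
time_s: 16.0
position: [0.6279, 0.2326, 0.027]
tcp_rot: [[-0.994, -0.114, 0.0], [-0.114, 0.994, -0.0], [-0.0, -0.0, -1.0]]
force: [-1.6, -0.4, 0.4]
opening: 0.72
grasp_force: 30.0
```

servo_tool --targets '[{"offset": [0, 0, 0.0003], "dr": [0, 0, 0]}, {"offset": [0, 0, 0.0006], "dr": [0, 0, 0]}, {"offset": [0, 0, 0.0008], "dr": [0, 0, 0]}, {"offset": [0, 0, 0.0008], "dr": [0, 0, 0]}]'

```text
time_s: 16.33
position: [0.6279, 0.2326, 0.0269]
tcp_rot: [[-0.993, -0.114, 0.0], [-0.114, 0.993, -0.0], [-0.0, -0.0, -1.0]]
force: [-2.4, -0.5, 4.9]
opening: 0.725
grasp_force: 30.0
```

Contact again. Release, rise to TCP z ≈ 0.2, then look.

servo_tool --gripper -1 --targets '[{"offset": [0, 0, -0.0005], "dr": [0, 0, 0]}, {"offset": [0, 0, -0.0005], "dr": [0, 0, 0]}, {"offset": [0, 0, -0.0005], "dr": [0, 0, 0]}, {"offset": [0, 0, -0.0005], "dr": [0, 0, 0]}, {"offset": [0, 0, -0.0005], "dr": [0, 0, 0]}, {"offset": [0, 0, -0.0005], "dr": [0, 0, 0]}]'

```text
time_s: 16.83
position: [0.6278, 0.2326, 0.0262]
tcp_rot: [[-0.994, -0.114, -0.0], [-0.114, 0.994, -0.0], [0.0, -0.0, -1.0]]
force: [0.7, 0.5, 0.0]
opening: 0.987
grasp_force: 0.0
```

servo_tool --targets '[{"offset": [0, 0, -0.005], "dr": [0, 0, 0]}, {"offset": [0, 0, -0.02], "dr": [0, 0, 0]}, {"offset": [0, 0, -0.045], "dr": [0, 0, 0]}, {"offset": [0, 0, -0.075], "dr": [0, 0, 0]}, {"offset": [0, 0, -0.105], "dr": [0, 0, 0]}, {"offset": [0, 0, -0.135], "dr": [0, 0, 0]}, {"offset": [0, 0, -0.16], "dr": [0, 0, 0]}, {"offset": [0, 0, -0.17], "dr": [0, 0, 0]}, {"offset": [0, 0, -0.173], "dr": [0, 0, 0]}, {"offset": [0, 0, -0.173], "dr": [0, 0, 0]}, {"offset": [0, 0, -0.173], "dr": [0, 0, 0]}]'

```text
time_s: 17.75
position: [0.6267, 0.2323, 0.1977]
tcp_rot: [[-0.994, -0.114, -0.003], [-0.114, 0.994, -0.001], [0.003, -0.0, -1.0]]
force: [-0.5, 0.3, 0.6]
opening: 0.998
grasp_force: 0.0
```

```bash
python3 - <<'E'
from h import *
W=cap('wrist','w5.png'); S=cap('side')
print(base(W,green(W['color']),(.628,.234),.044,80))
cv2.imwrite('pics/c5.png',np.hstack([cv2.resize(cv2.cvtColor(S['color'][130:240,200:350],cv2.COLOR_RGB2BGR),(440,323)),cv2.resize(cv2.imread('pics/w5.png')[80:300,200:440],(352,323))]))
plan(.6295,-.003,.2,192.7)
E
```

```text
(627.4, 234.4, 96.7, 63.9, 6.6)
offset [0.0238, -0.2341, -0.0027] dr [-0.01, -0.26, -6.17] t 17.85 pos [0.6265, 0.2323, 0.1971] open 0.998 F [0.4, -0.3, 0.0] j6 -85.7
```

View pics/c5.png

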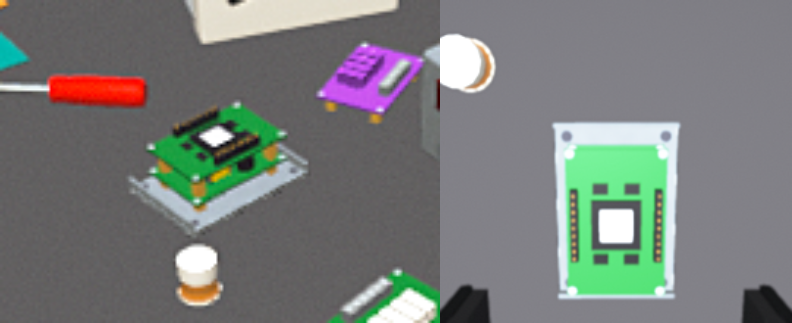

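The processor sits squarely on the power board (wrist centres differ by 0.4 mm). The relay board is next.

servo_tool --targets '[{"offset": [0.001, -0.01, 0], "dr": [0, 0, -0.5]}, {"offset": [0.004, -0.035, 0], "dr": [0, 0, -1]}, {"offset": [0.007, -0.07, 0], "dr": [0, 0, -2]}, {"offset": [0.011, -0.105, 0], "dr": [0, 0, -3]}, {"offset": [0.014, -0.14, 0], "dr": [0, 0, -4]}, {"offset": [0.018, -0.175, 0], "dr": [0, 0, -5]}, {"offset": [0.021, -0.208, -0.002], "dr": [0, 0, -6]}, {"offset": [0.023, -0.226, -0.003], "dr": [0, -0.2, -6.2]}, {"offset": [0.0238, -0.234, -0.003], "dr": [0, -0.2, -6.2]}, {"offset": [0.0238, -0.234, -0.003], "dr": [0, -0.2, -6.2]}, {"offset": [0.0238, -0.234, -0.003], "dr": [0, -0.2, -6.2]}, {"offset": [0.0238, -0.234, -0.003], "dr": [0, -0.2, -6.2]}]'

```text
time_s: 18.85
position: [0.6304, -0.0013, 0.202]
tcp_rot: [[-0.975, -0.221, 0.002], [-0.221, 0.975, 0.001], [-0.003, 0.001, -1.0]]
force: [1.1, 0.5, 0.0]
opening: 0.999
grasp_force: 0.0
```

```bash
python3 -c "
from h import *
align(.017,.005)"
```

```text
(628.8, -0.4, 96.7, 64.6, 13.0)
TCP target [ 0.6308 -0.0017] 193.0
offset [0.0004, -0.0008, 0.1971] dr [0.03, 0.16, -0.17] t 18.9 pos [0.6305, -0.001, 0.2021] open 1.003 F [0.9, -0.4, -0.6] j6 -113.2
```

servo_tool --targets '[{"offset": [0.0004, -0.0008, 0.025], "dr": [0, 0.1, -0.2]}, {"offset": [0.0004, -0.0008, 0.06], "dr": [0, 0.1, -0.2]}, {"offset": [0.0004, -0.0008, 0.09], "dr": [0, 0.1, -0.2]}, {"offset": [0.0004, -0.0008, 0.12], "dr": [0, 0.1, -0.2]}, {"offset": [0.0004, -0.0008, 0.145], "dr": [0, 0.1, -0.2]}, {"offset": [0.0004, -0.0008, 0.165], "dr": [0, 0.1, -0.2]}, {"offset": [0.0004, -0.0008, 0.18], "dr": [0, 0.1, -0.2]}, {"offset": [0.0004, -0.0008, 0.191], "dr": [0, 0.1, -0.2]}, {"offset": [0.0004, -0.0008, 0.197], "dr": [0, 0.1, -0.2]}, {"offset": [0.0004, -0.0008, 0.197], "dr": [0, 0.1, -0.2]}, {"offset": [0.0004, -0.0008, 0.197], "dr": [0, 0.1, -0.2]}]'

```text
time_s: 19.82
position: [0.6317, -0.0029, 0.0059]
tcp_rot: [[-0.974, -0.225, 0.002], [-0.225, 0.974, 0.0], [-0.002, -0.0, -1.0]]
force: [0.7, -0.2, 0.2]
opening: 1.0
grasp_force: 0.0
```

servo_tool --gripper 1 --targets '[{"offset": [0, 0, 0], "dr": [0, 0, 0]}, {"offset": [0, 0, 0], "dr": [0, 0, 0]}, {"offset": [0, 0, 0], "dr": [0, 0, 0]}, {"offset": [0, 0, 0], "dr": [0, 0, 0]}, {"offset": [0, 0, 0], "dr": [0, 0, 0]}, {"offset": [0, 0, 0], "dr": [0, 0, 0]}, {"offset": [0, 0, 0], "dr": [0, 0, 0]}, {"offset": [0, 0, 0], "dr": [0, 0, 0]}]'

```text
time_s: 20.48
position: [0.6315, -0.0033, 0.0061]
tcp_rot: [[-0.975, -0.224, 0.002], [-0.224, 0.975, 0.0], [-0.002, -0.0, -1.0]]
force: [-0.5, 0.2, 5.2]
opening: 0.723
grasp_force: 30.0
```

servo_tool --targets '[{"offset": [0, 0, -0.005], "dr": [0, 0, 0]}, {"offset": [0, 0, -0.015], "dr": [0, 0, 0]}, {"offset": [0, 0, -0.03], "dr": [0, 0, 0]}, {"offset": [0, 0, -0.05], "dr": [0, 0, 0]}, {"offset": [0, 0, -0.075], "dr": [0, 0, 0]}, {"offset": [0, 0, -0.095], "dr": [0, 0, 0]}, {"offset": [0, 0, -0.11], "dr": [0, 0, 0]}, {"offset": [0, 0, -0.115], "dr": [0, 0, 0]}, {"offset": [0, 0, -0.115], "dr": [0, 0, 0]}]'

```text
time_s: 21.23
position: [0.6321, -0.0037, 0.1223]
tcp_rot: [[-0.975, -0.224, 0.005], [-0.224, 0.975, -0.001], [-0.005, -0.002, -1.0]]
force: [-0.5, 0.2, -2.0]
opening: 0.726
grasp_force: 30.0
```

```bash
python3 -c "
from h import *
plan(.6297,.2328,.12,186.55)"
```

```text
offset [-0.0506, 0.231, 0.0021] dr [-0.08, 0.28, 6.38] t 21.23 pos [0.6321, -0.0037, 0.1223] open 0.726 F [-0.5, 0.2, -2.0] j6 -113.4
```

servo_tool --targets '[{"offset": [-0.002, 0.008, 0], "dr": [0, 0, 0.3]}, {"offset": [-0.006, 0.025, 0], "dr": [0, 0, 1]}, {"offset": [-0.011, 0.05, 0], "dr": [0, 0, 2]}, {"offset": [-0.016, 0.075, 0], "dr": [0, 0, 3]}, {"offset": [-0.022, 0.1, 0], "dr": [0, 0, 4]}, {"offset": [-0.0275, 0.125, 0], "dr": [0, 0, 5]}, {"offset": [-0.033, 0.15, 0], "dr": [0, 0, 6]}, {"offset": [-0.038, 0.175, 0], "dr": [0, 0, 6.4]}, {"offset": [-0.0435, 0.198, 0], "dr": [0, 0, 6.4]}, {"offset": [-0.047, 0.216, 0], "dr": [0, 0.1, 6.4]}, {"offset": [-0.05, 0.227, 0.005], "dr": [0, 0.2, 6.4]}, {"offset": [-0.0508, 0.231, 0.015], "dr": [-0.1, 0.3, 6.4]}, {"offset": [-0.0508, 0.231, 0.028], "dr": [-0.1, 0.3, 6.4]}, {"offset": [-0.0508, 0.231, 0.038], "dr": [-0.1, 0.3, 6.4]}, {"offset": [-0.0508, 0.231, 0.042], "dr": [-0.1, 0.3, 6.4]}, {"offset": [-0.0508, 0.231, 0.042], "dr": [-0.1, 0.3, 6.4]}, {"offset": [-0.0508, 0.231, 0.042], "dr": [-0.1, 0.3, 6.4]}]'

```text
time_s: 22.65
position: [0.6289, 0.2319, 0.0777]
tcp_rot: [[-0.994, -0.112, -0.005], [-0.112, 0.994, 0.001], [0.005, 0.001, -1.0]]
force: [1.2, -0.7, -1.3]
opening: 0.724
grasp_force: 30.0
```

```bash
python3 -c "
from h import *
plan(.630,.2328,.052,186.55)"
```

```text
offset [-0.0014, 0.0007, 0.0257] dr [0.07, -0.29, -0.11] t 22.65 pos [0.6289, 0.2319, 0.0777] open 0.724 F [1.2, -0.7, -1.3] j6 -85.8
```

servo_tool --targets '[{"offset": [-0.0008, 0.0006, 0.004], "dr": [0, -0.2, -0.1]}, {"offset": [-0.0008, 0.0006, 0.009], "dr": [0, -0.2, -0.1]}, {"offset": [-0.0008, 0.0006, 0.014], "dr": [0, -0.2, -0.1]}, {"offset": [-0.0008, 0.0006, 0.019], "dr": [0, -0.2, -0.1]}, {"offset": [-0.0008, 0.0006, 0.022], "dr": [0, -0.2, -0.1]}, {"offset": [-0.0008, 0.0006, 0.0235], "dr": [0, -0.2, -0.1]}, {"offset": [-0.0008, 0.0006, 0.024], "dr": [0, -0.2, -0.1]}, {"offset": [-0.0008, 0.0006, 0.024], "dr": [0, -0.2, -0.1]}, {"offset": [-0.0008, 0.0006, 0.024], "dr": [0, -0.2, -0.1]}]'

```text
time_s: 23.4
position: [0.6298, 0.2339, 0.0547]
tcp_rot: [[-0.993, -0.116, 0.0], [-0.116, 0.993, 0.002], [-0.0, 0.001, -1.0]]
force: [1.3, 0.4, -1.8]
opening: 0.722
grasp_force: 30.0
```

```bash
python3 -c "
from h import *
plan(.630,.2328,.0501,186.55)"
```

```text
offset [-0.0001, -0.0011, 0.0046] dr [0.08, 0.02, 0.08] t 23.4 pos [0.6298, 0.2339, 0.0547] open 0.722 F [1.3, 0.4, -1.8] j6 -85.9
```

servo_tool --targets '[{"offset": [0, -0.0007, 0.001], "dr": [0.05, 0, 0.05]}, {"offset": [0, -0.0007, 0.002], "dr": [0.05, 0, 0.05]}, {"offset": [0, -0.0007, 0.0028], "dr": [0.05, 0, 0.05]}, {"offset": [0, -0.0007, 0.0035], "dr": [0.05, 0, 0.05]}, {"offset": [0, -0.0007, 0.004], "dr": [0.05, 0, 0.05]}, {"offset": [0, -0.0007, 0.004], "dr": [0.05, 0, 0.05]}, {"offset": [0, -0.0007, 0.004], "dr": [0.05, 0, 0.05]}]'

```text
time_s: 23.98
position: [0.6296, 0.2331, 0.0505]
tcp_rot: [[-0.993, -0.115, -0.0], [-0.115, 0.993, 0.001], [0.0, 0.001, -1.0]]
force: [-0.1, -0.6, -1.8]
opening: 0.724
grasp_force: 30.0
```

servo_tool --targets '[{"offset": [0, 0, 0.0003], "dr": [0, 0, 0]}, {"offset": [0, 0, 0.0006], "dr": [0, 0, 0]}, {"offset": [0, 0, 0.0008], "dr": [0, 0, 0]}, {"offset": [0, 0, 0.0008], "dr": [0, 0, 0]}]'

```text
time_s: 24.32
position: [0.6298, 0.2332, 0.0501]
tcp_rot: [[-0.993, -0.115, 0.0], [-0.115, 0.993, 0.001], [-0.0, 0.001, -1.0]]
force: [-1.7, -0.0, 1.2]
opening: 0.723
grasp_force: 30.0
```

servo_tool --targets '[{"offset": [0, 0, 0.0003], "dr": [0, 0, 0]}, {"offset": [0, 0, 0.0003], "dr": [0, 0, 0]}]'

```text
time_s: 24.48
position: [0.6298, 0.2332, 0.0501]
tcp_rot: [[-0.993, -0.115, 0.0], [-0.115, 0.993, 0.001], [-0.0, 0.001, -1.0]]
force: [-1.5, -0.7, 4.4]
opening: 0.724
grasp_force: 30.0
```

servo_tool --gripper -1 --targets '[{"offset": [0, 0, -0.0005], "dr": [0, 0, 0]}, {"offset": [0, 0, -0.0005], "dr": [0, 0, 0]}, {"offset": [0, 0, -0.0005], "dr": [0, 0, 0]}, {"offset": [0, 0, -0.0005], "dr": [0, 0, 0]}, {"offset": [0, 0, -0.0005], "dr": [0, 0, 0]}, {"offset": [0, 0, -0.0005], "dr": [0, 0, 0]}]'

```text
time_s: 24.98
position: [0.6297, 0.2331, 0.0497]
tcp_rot: [[-0.993, -0.115, -0.0], [-0.115, 0.993, 0.001], [0.0, 0.001, -1.0]]
force: [-0.1, -0.3, 0.0]
opening: 0.989
grasp_force: 0.0
```

servo_tool --targets '[{"offset": [0, 0, -0.005], "dr": [0, 0, 0]}, {"offset": [0, 0, -0.02], "dr": [0, 0, 0]}, {"offset": [0, 0, -0.045], "dr": [0, 0, 0]}, {"offset": [0, 0, -0.075], "dr": [0, 0, 0]}, {"offset": [0, 0, -0.105], "dr": [0, 0, 0]}, {"offset": [0, 0, -0.13], "dr": [0, 0, 0]}, {"offset": [0, 0, -0.145], "dr": [0, 0, 0]}, {"offset": [0, 0, -0.15], "dr": [0, 0, 0]}, {"offset": [0, 0, -0.15], "dr": [0, 0, 0]}, {"offset": [0, 0, -0.15], "dr": [0, 0, 0]}]'

```text
time_s: 25.82
position: [0.6291, 0.233, 0.1993]
tcp_rot: [[-0.993, -0.115, -0.001], [-0.115, 0.993, 0.0], [0.001, 0.001, -1.0]]
force: [0.8, -0.2, -0.5]
opening: 1.001
grasp_force: 0.0
```

```bash
python3 - <<'E'
from h import *
W=cap('wrist')
print(base(W,green(W['color']),(.628,.234),.061,80))
plan(.630,-.234,.2,168.2)
E
```

```text
(626.9, 234.5, 97.6, 63.6, 6.5)
offset [0.0522, -0.4639, -0.0015] dr [-0.01, -0.17, 18.38] t 25.87 pos [0.6287, 0.2328, 0.1985] open 1.001 F [0.3, 0.1, -0.5] j6 -85.8
```

Relay centred (0.5 mm). Now the cover: hover.

servo_tool --targets '[{"offset": [0.001, -0.01, 0], "dr": [0, 0, 0.5]}, {"offset": [0.004, -0.035, 0], "dr": [0, 0, 1.5]}, {"offset": [0.008, -0.07, 0], "dr": [0, 0, 3]}, {"offset": [0.012, -0.105, 0], "dr": [0, 0, 4.5]}, {"offset": [0.016, -0.14, 0], "dr": [0, 0, 6]}, {"offset": [0.02, -0.175, 0], "dr": [0, 0, 7.5]}, {"offset": [0.024, -0.21, 0], "dr": [0, 0, 9]}, {"offset": [0.028, -0.245, 0], "dr": [0, 0, 10.5]}, {"offset": [0.032, -0.28, 0], "dr": [0, 0, 12]}, {"offset": [0.036, -0.315, 0], "dr": [0, 0, 13.5]}, {"offset": [0.04, -0.35, 0], "dr": [0, 0, 15]}, {"offset": [0.044, -0.385, 0], "dr": [0, 0, 16.5]}, {"offset": [0.048, -0.42, 0], "dr": [0, 0, 17.5]}, {"offset": [0.051, -0.448, 0], "dr": [0, 0, 18.4]}, {"offset": [0.0522, -0.461, -0.001], "dr": [0, -0.1, 18.4]}, {"offset": [0.0522, -0.464, -0.001], "dr": [0, -0.1, 18.4]}, {"offset": [0.0522, -0.464, -0.001], "dr": [0, -0.1, 18.4]}, {"offset": [0.0522, -0.464, -0.001], "dr": [0, -0.1, 18.4]}]'

```text
time_s: 27.37
position: [0.6305, -0.2322, 0.2]
tcp_rot: [[-0.979, 0.204, -0.0], [0.204, 0.979, 0.002], [0.001, 0.002, -1.0]]
force: [-0.1, -0.4, -0.1]
opening: 1.0
grasp_force: 0.0
```

```bash
python3 - <<'E'
from h import *
W=cap('wrist','w6.png'); m=bright(W['color']); cv2.imwrite('pics/w6c.png',np.hstack([cv2.resize(cv2.imread('pics/w6.png')[130:300,220:420],(400,340)),cv2.resize(cv2.cvtColor(m[130:300,220:420],cv2.COLOR_GRAY2BGR),(400,340))]))
align(.021,.005,bright)
E
```

```text
(633.0, -231.5, 100.8, 66.6, -11.7)
TCP target [ 0.6343 -0.2335] 168.3
offset [-0.0037, -0.0015, 0.1955] dr [0.1, 0.02, 0.01] t 27.47 pos [0.6309, -0.2316, 0.2005] open 1.0 F [0.2, 0.6, -0.8] j6 -108.1
```

View pics/w6c.png

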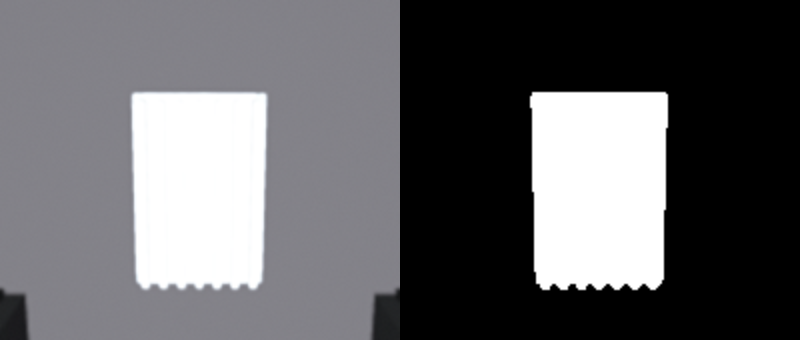

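The cover's far end reads about 4 mm long because the fin tips lean outward there (scalloped lower edge). I'll take the centre from the near edge instead.

servo_tool --targets '[{"offset": [-0.0017, -0.0015, 0.025], "dr": [0.1, 0, 0]}, {"offset": [-0.0017, -0.0015, 0.06], "dr": [0.1, 0, 0]}, {"offset": [-0.0017, -0.0015, 0.09], "dr": [0.1, 0, 0]}, {"offset": [-0.0017, -0.0015, 0.12], "dr": [0.1, 0, 0]}, {"offset": [-0.0017, -0.0015, 0.145], "dr": [0.1, 0, 0]}, {"offset": [-0.0017, -0.0015, 0.165], "dr": [0.1, 0, 0]}, {"offset": [-0.0017, -0.0015, 0.18], "dr": [0.1, 0, 0]}, {"offset": [-0.0017, -0.0015, 0.19], "dr": [0.1, 0, 0]}, {"offset": [-0.0017, -0.0015, 0.195], "dr": [0.1, 0, 0]}, {"offset": [-0.0017, -0.0015, 0.195], "dr": [0.1, 0, 0]}, {"offset": [-0.0017, -0.0015, 0.195], "dr": [0.1, 0, 0]}]'

```text
time_s: 28.38
position: [0.6334, -0.2357, 0.0066]
tcp_rot: [[-0.979, 0.204, 0.003], [0.204, 0.979, -0.002], [-0.003, -0.001, -1.0]]
force: [-1.1, -0.1, 0.4]
opening: 1.0
grasp_force: 0.0
```

servo_tool --gripper 1 --targets '[{"offset": [-0.0017, 0, 0], "dr": [0, 0, 0]}, {"offset": [0, 0, 0], "dr": [0, 0, 0]}, {"offset": [0, 0, 0], "dr": [0, 0, 0]}, {"offset": [0, 0, 0], "dr": [0, 0, 0]}, {"offset": [0, 0, 0], "dr": [0, 0, 0]}, {"offset": [0, 0, 0], "dr": [0, 0, 0]}, {"offset": [0, 0, 0], "dr": [0, 0, 0]}, {"offset": [0, 0, 0], "dr": [0, 0, 0]}]'

```text
time_s: 29.05
position: [0.6329, -0.2353, 0.0063]
tcp_rot: [[-0.979, 0.205, 0.002], [0.205, 0.979, -0.001], [-0.002, -0.001, -1.0]]
force: [0.1, 2.1, 5.4]
opening: 0.724
grasp_force: 30.0
```

servo_tool --targets '[{"offset": [0, 0, -0.005], "dr": [0, 0, 0]}, {"offset": [0, 0, -0.015], "dr": [0, 0, 0]}, {"offset": [0, 0, -0.03], "dr": [0, 0, 0]}, {"offset": [0, 0, -0.05], "dr": [0, 0, 0]}, {"offset": [0, 0, -0.075], "dr": [0, 0, 0]}, {"offset": [0, 0, -0.1], "dr": [0, 0, 0]}, {"offset": [0, 0, -0.12], "dr": [0, 0, 0]}, {"offset": [0, 0, -0.13], "dr": [0, 0, 0]}, {"offset": [0, 0, -0.13], "dr": [0, 0, 0]}]'

```text
time_s: 29.8
position: [0.6344, -0.2367, 0.1397]
tcp_rot: [[-0.979, 0.205, 0.007], [0.205, 0.979, -0.005], [-0.008, -0.003, -1.0]]
force: [-0.2, 0.0, -0.6]
opening: 0.721
grasp_force: 30.0
```

```bash
python3 -c "
from h import *
W=cap('wrist','w7.png'); print(held(W,h=.0149,m=bright(W['color'])))
plan(.6297,.2328,.14,186.5)"
```

```text
[ 1.1  0.8 64.9]
offset [0.0994, 0.4581, -0.004] dr [-0.17, 0.24, -18.32] t 29.85 pos [0.6332, -0.236, 0.1374] open 0.722 F [-0.4, -0.5, -2.0] j6 -108.0
```

View pics/w7.png

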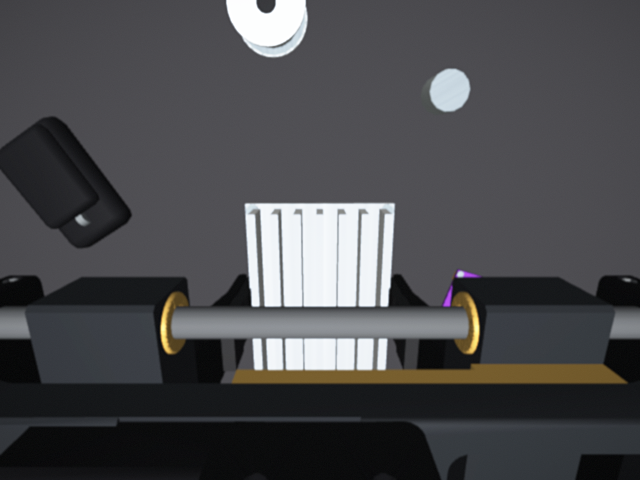

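The cover is held square and centred. I'll carry it to the stack.

servo_tool --targets '[{"offset": [0.002, 0.008, 0], "dr": [0, 0, -0.3]}, {"offset": [0.005, 0.025, -0.002], "dr": [0, 0, -1]}, {"offset": [0.011, 0.05, -0.004], "dr": [0, 0, -2]}, {"offset": [0.017, 0.08, -0.004], "dr": [0, 0, -3]}, {"offset": [0.024, 0.11, -0.004], "dr": [0, 0, -4]}, {"offset": [0.03, 0.14, -0.004], "dr": [0, 0, -5.5]}, {"offset": [0.037, 0.17, -0.004], "dr": [0, 0, -7]}, {"offset": [0.0435, 0.2, -0.004], "dr": [0, 0, -8.5]}, {"offset": [0.05, 0.23, -0.004], "dr": [0, 0, -10]}, {"offset": [0.0565, 0.26, -0.004], "dr": [0, 0, -11.5]}, {"offset": [0.063, 0.29, -0.004], "dr": [0, 0, -13]}, {"offset": [0.0695, 0.32, -0.004], "dr": [0, 0, -14.5]}, {"offset": [0.076, 0.35, -0.004], "dr": [0, 0, -16]}, {"offset": [0.0825, 0.38, -0.004], "dr": [0, 0, -17]}, {"offset": [0.088, 0.407, -0.004], "dr": [0, 0, -18]}, {"offset": [0.093, 0.43, -0.004], "dr": [0, 0.1, -18.3]}, {"offset": [0.097, 0.447, -0.004], "dr": [-0.1, 0.2, -18.3]}, {"offset": [0.099, 0.456, -0.004], "dr": [-0.1, 0.2, -18.3]}, {"offset": [0.0994, 0.458, -0.004], "dr": [-0.1, 0.2, -18.3]}, {"offset": [0.0994, 0.458, -0.004], "dr": [-0.1, 0.2, -18.3]}]'

```text
time_s: 31.52
position: [0.6278, 0.234, 0.138]
tcp_rot: [[-0.993, -0.115, -0.004], [-0.115, 0.993, -0.0], [0.004, 0.0, -1.0]]
force: [0.2, -0.1, -1.0]
opening: 0.722
grasp_force: 30.0
```

servo_tool --targets '[{"offset": [0, 0, 0], "dr": [0, 0, 0]}, {"offset": [0, 0, 0.01], "dr": [0, 0, 0]}, {"offset": [0, 0, 0.025], "dr": [0, 0, 0]}, {"offset": [0, 0, 0.038], "dr": [0, 0, 0]}, {"offset": [0, 0, 0.045], "dr": [0, 0, 0]}, {"offset": [0, 0, 0.045], "dr": [0, 0, 0]}, {"offset": [0, 0, 0.045], "dr": [0, 0, 0]}]'

```text
time_s: 32.1
position: [0.6286, 0.2327, 0.0932]
tcp_rot: [[-0.994, -0.112, -0.004], [-0.112, 0.994, 0.0], [0.004, 0.001, -1.0]]
force: [0.2, -0.3, -1.8]
opening: 0.727
grasp_force: 30.0
```

```bash
python3 -c "
from h import *
plan(.6297,.2328,.069,186.5)"
```

```text
offset [-0.0012, -0.0, 0.0242] dr [0.04, -0.22, -0.06] t 32.1 pos [0.6286, 0.2327, 0.0932] open 0.727 F [0.2, -0.3, -1.8] j6 -85.7
```

servo_tool --targets '[{"offset": [-0.001, 0, 0.004], "dr": [0, -0.2, 0]}, {"offset": [-0.001, 0, 0.009], "dr": [0, -0.2, 0]}, {"offset": [-0.001, 0, 0.014], "dr": [0, -0.2, 0]}, {"offset": [-0.001, 0, 0.0185], "dr": [0, -0.2, 0]}, {"offset": [-0.001, 0, 0.0215], "dr": [0, -0.2, 0]}, {"offset": [-0.001, 0, 0.023], "dr": [0, -0.2, 0]}, {"offset": [-0.001, 0, 0.023], "dr": [0, -0.2, 0]}, {"offset": [-0.001, 0, 0.023], "dr": [0, -0.2, 0]}, {"offset": [-0.001, 0, 0.023], "dr": [0, -0.2, 0]}]'

```text
time_s: 32.85
position: [0.6301, 0.2335, 0.0713]
tcp_rot: [[-0.994, -0.113, 0.002], [-0.113, 0.994, 0.001], [-0.002, 0.001, -1.0]]
force: [-0.1, -0.1, -1.9]
opening: 0.726
grasp_force: 30.0
```

```bash
python3 -c "
from h import *
plan(.6297,.2328,.0673,186.5)"
```

```text
offset [0.0005, -0.0006, 0.004] dr [0.06, 0.11, -0.02] t 32.85 pos [0.6301, 0.2335, 0.0713] open 0.726 F [-0.1, -0.1, -1.9] j6 -85.7
```

servo_tool --targets '[{"offset": [0.0003, -0.0004, 0.001], "dr": [0, 0.1, 0]}, {"offset": [0.0003, -0.0004, 0.002], "dr": [0, 0.1, 0]}, {"offset": [0.0003, -0.0004, 0.0028], "dr": [0, 0.1, 0]}, {"offset": [0.0003, -0.0004, 0.0034], "dr": [0, 0.1, 0]}, {"offset": [0.0003, -0.0004, 0.0038], "dr": [0, 0.1, 0]}, {"offset": [0.0003, -0.0004, 0.0038], "dr": [0, 0.1, 0]}]'

```text
time_s: 33.35
position: [0.6296, 0.233, 0.0674]
tcp_rot: [[-0.994, -0.113, -0.001], [-0.113, 0.994, 0.001], [0.0, 0.001, -1.0]]
force: [0.2, -1.1, -1.8]
opening: 0.723
grasp_force: 30.0
```

servo_tool --targets '[{"offset": [0, 0, 0.0003], "dr": [0, 0, 0]}, {"offset": [0, 0, 0.0006], "dr": [0, 0, 0]}, {"offset": [0, 0, 0.0008], "dr": [0, 0, 0]}, {"offset": [0, 0, 0.0008], "dr": [0, 0, 0]}]'

```text
time_s: 33.68
position: [0.6297, 0.233, 0.0673]
tcp_rot: [[-0.994, -0.113, -0.0], [-0.113, 0.994, 0.001], [0.0, 0.001, -1.0]]
force: [-1.9, -0.3, 4.3]
opening: 0.719
grasp_force: 30.0
```

The cover is down. I'll release, rise well clear and check.

servo_tool --gripper -1 --targets '[{"offset": [0, 0, -0.0005], "dr": [0, 0, 0]}, {"offset": [0, 0, -0.0005], "dr": [0, 0, 0]}, {"offset": [0, 0, -0.0005], "dr": [0, 0, 0]}, {"offset": [0, 0, -0.0005], "dr": [0, 0, 0]}, {"offset": [0, 0, -0.0005], "dr": [0, 0, 0]}, {"offset": [0, 0, -0.0005], "dr": [0, 0, 0]}]'

```text
time_s: 34.18
position: [0.6297, 0.233, 0.0667]
tcp_rot: [[-0.994, -0.113, -0.001], [-0.113, 0.994, 0.001], [0.001, 0.001, -1.0]]
force: [-0.1, -0.7, -0.5]
opening: 0.989
grasp_force: 0.0
```

servo_tool --targets '[{"offset": [0, 0, -0.005], "dr": [0, 0, 0]}, {"offset": [0, 0, -0.02], "dr": [0, 0, 0]}, {"offset": [0, 0, -0.045], "dr": [0, 0, 0]}, {"offset": [0, 0, -0.075], "dr": [0, 0, 0]}, {"offset": [0, 0, -0.105], "dr": [0, 0, 0]}, {"offset": [0, 0, -0.135], "dr": [0, 0, 0]}, {"offset": [0, 0, -0.16], "dr": [0, 0, 0]}, {"offset": [0, 0, -0.175], "dr": [0, 0, 0]}, {"offset": [0, 0, -0.18], "dr": [0, 0, 0]}, {"offset": [0, 0, -0.18], "dr": [0, 0, 0]}, {"offset": [0, 0, -0.18], "dr": [0, 0, 0]}]'

```text
time_s: 35.1
position: [0.6291, 0.2327, 0.2463]
tcp_rot: [[-0.994, -0.113, -0.002], [-0.113, 0.994, 0.001], [0.002, 0.001, -1.0]]
force: [0.8, -0.4, -1.2]
opening: 0.995
grasp_force: 0.0
```

```bash
python3 - <<'E'
from h import *
W=cap('wrist','w8.png'); S=cap('side','s8.png')
cv2.imwrite('pics/c8.png',np.hstack([cv2.resize(cv2.imread('pics/s8.png')[110:240,200:350],(440,381)),cv2.resize(cv2.imread('pics/w8.png')[80:300,200:440],(352,381))]))
E
```

```text
(no output)
```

View pics/c8.png

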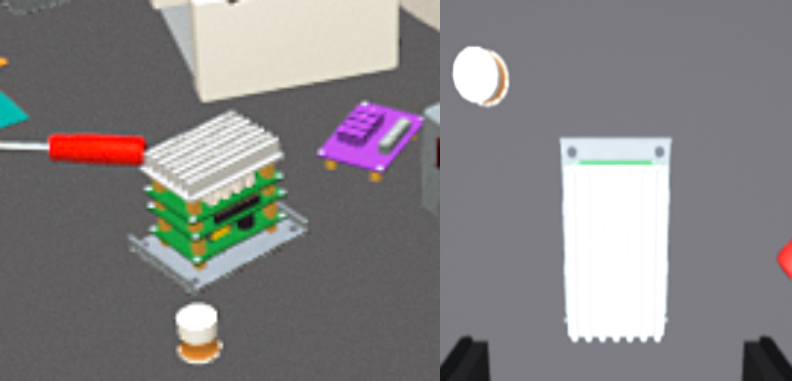

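The stack stands straight in both views: all four modules are in order, aligned on the tray, and the gripper is clear.

```bash
python3 -c "
from h import *
print(ticket.hand_in())"
```

```text
the job is handed in; nothing more can be done
None
```

The control unit is built on the tray in the order asked (power board, processor board, relay board, finned cover), each set down gently and centred to within about 1–2 mm by my camera measurements, and the job was handed in at about 35 s.

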